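Jack up the marked board cradle and hold it

ROBOT

A 6-joint arm with a two-finger parallel gripper is mounted at the origin on the work surface. World frame = base frame: x ahead of the robot, y to its left, z up, the work surface at z = 0. Lengths are in mm, angles in degrees, forces in N, time in s.
With the tool pointing down it reaches from about 350 to 850 mm from the base axis. Payload 8.1 kg.
Tool frame: the origin (TCP) lies at the very end of the fingers, on their centre line; the grasp point (between the pads) lies 19 mm behind it; z points along the fingers, y is the direction in which the jaws open and shut (so a half turn about z gives the same grasp; the last joint's range is limited). The gripper opens to 85 mm and grips with 20 to 120 N. Pads are 22 mm wide; open, the fingers measure 114 mm over their backs; the gripper's body (76 mm by 85 mm) begins 54 mm behind the grasp point. The pads swing forward as they close: fully open they stand 13 mm farther back than shut.
Start: joints at [-73.018, 7.471, 85.268, -0, 87.261, -4.893], TCP at [223.575, -556.794, 231.292] pointing down, gripper open.
Joint ranges: [-169.43, 169.43], [-51.17, 129.36], [1.28, 143.12], [-76.62, 256.62], [0, 156.53], [-152.29, 152.29]. Speed limits (degrees/s): [136.94, 136.94, 159.86, 180, 180, 180].

INTERFACE

Orientations are given as [roll, pitch, yaw] about the fixed x, y, z axes, in that order (R = Rz(yaw) Ry(pitch) Rx(roll)).
In Python, from bench import sensors, viewer, job gives the robot as it stands.
- The arm moves only by the shell command python3 -m pendant 'ROWS' [FORCE]. ROWS is JSON, one flat list of numbers, 5 for each row, row after row: the shift along the world's x, y, z in mm, then the turn about the world's z in rad, then the finger opening in mm, from 0 to 85.4. In form: [x, y, z, twist, hand, x, y, z, twist, hand, ...]. A call has 1 to 12 rows; each row shifts and turns the pose as measured when the row begins; what a row does not reach is not made up. A row lasts 1/12 s, in which the tool goes at most 41.7 mm and 7.16 degrees, less where a joint would pass 70% of its speed; a pose out of reach is approached as far as the arm can. A call with a gripper value outside its range is refused whole. The fingers move at their own pace and stop on an object; FORCE is the grip in N (left out, the last holds). Time passes only in rows, so rows that do not move let the fingers close. It gives the time, the measured TCP pose, the force and the opening at its end, in the units of the state.
- sensors.sense(): the state, without advancing time (a new reading comes with each control period).
- viewer.snapshot(name): name is "scene" or "top"; returns a dict with "frame" (420x560x3 uint8, blue, green, red), "z_map" (420x560 float32, mm along the optical axis (not along the pixel's ray), 0 where there is no reading), "fx", "fy", "cx", "cy" (pixels), "k1" (the pictures are not rectified: a ray, as slopes to the right and down, at radius r is drawn at 1 + k1 r^2 times it, then the intrinsics apply), "view" (4x4, takes a point from world to camera coordinates). Camera axes: x right, y down, z forward; pixel columns grow to the right and rows downward; lengths in mm; the calibration is good to about 2 mm. A picture is of the moment at which its call begins.
- job.hand_in(): hands the job in, once; it reports no verdict.
The state is a dict: "time": time; "joint_pos": joint angles; "qd": joint speeds; "joint_efforts": joint torques, N m; "tool_pos": TCP position; "tcp_rot": TCP orientation; "ft_force": force on the tool from outside, world axes, zero at the start; "wrist_torque": the same for the moment, N m; "finger_gap": finger opening in mm.
Only numpy, scipy, OpenCV 4.12 (cv2) and the standard library are available. Lean on these libraries where they do the work, as an engineer would, in place of code of your own. Each camera call takes 0.05 s, during which the arm holds its last target.

TASK

Two circuit-board cradles stand on the inspection bench; stand the small lever jack upright on the bench with its saddle centred under the lift tab with the yellow mark. Then pump the red handle: press it fully down once, let it come all the way up again, then press it fully down a second time and finish while still holding it down, so that the jack alone keeps the cradle's carrier raised. Do not lift either carrier by hand, leave the other cradle down, and leave everything else on the bench where it is.

Things in the scene. Friction and masses are not known exactly. Their poses are not given: they have to be found in the camera images.
- jack: Loose grey lever jack, about 0.8 kg. Origin at its underside, below the middle of the housing; +x points to the saddle, -x to the red handle, z up. Base plate 70 mm wide, 10 mm thick, from 130 mm behind to 105 mm ahead of the origin. Housing: two upright cheeks, 40 mm long (x), 44 mm wide over both (y), top 100 mm up; the lever pivots in it 75 mm up. Grasp across the 44 mm.
- jack_grip (a point): Point in the middle of the jack's housing, 70 mm above the underside, straight above the jack's origin; the place to grasp, closing along the jack's y.
- saddle_top (a point): Centre of the top of the jack's round saddle (32 mm across, black rubber top), 80 mm ahead (+x) of the jack's origin. With the handle up it is 65 mm above the jack's underside; it rises straight up with the handle's stroke, 80 mm per rad, 40 mm in all.
- handle_pad (a point): Centre of the top of the jack's red handle paddle (42 x 44 mm), 113 mm from the pivot. Handle up: 106 mm behind (-x of) the jack's origin, 116 mm above its underside, paddle sloping 0.3 rad, rear end high. Fully down: 112 mm behind, 60 mm up, sloping 0.2 rad the other way.
- jack_handle (a joint): Angle of the jack's handle in rad: 0 = all the way up, 0.5 = fully down against its stop. Pressing it down raises the saddle. A spring and the load bring it up again by itself when let go; it takes about 1.5 N at the top to 5 N fully down and loaded, at the paddle.
- marked_pad (a point): Centre of the underside of the yellow lift mark (disc 40 mm across, shown on the top and underside of a 44 mm wide black tab at the middle of the marked carrier's front edge; the tab's tip is 22 mm in front of it). 76 mm above the bench with the carrier down, about 104 with the jack fully pumped. x axis: level, from the tab in towards the hinge; set the jack with its own +x along it, coming in from the front.
- marked: Marked cradle, fixed, green board on top. Origin on the bench straight below the yellow mark, x towards its hinge. Under the tab the space is open; the cradle's base plate (160 mm wide, 8 mm thick) starts 60 mm behind the origin. The carrier (160 mm wide, 8 mm thick, top 86 mm up) starts 40 mm behind it, weighs about 0.55 kg and tilts up about a hinge 215 mm behind.
- plain_pad (a point): The same point on the other cradle, also 76 mm up; its tab has a grey disc and it carries a blue board: not to be lifted.
- flux_jar: Amber glass jar with black cap, 44 mm across, 55 mm tall; origin at the centre of its underside. Leave alone.
- screwdriver: Screwdriver lying on the bench. Leave alone.
- pen: Black and silver pen, 130 mm long, 12 mm thick. Leave alone.
- reel: White flat component reel, 100 mm across, 12 mm thick. Leave alone.
- spare_board: Spare green circuit board lying flat, 60 x 100 x 5 mm. Leave alone.
- parts_tray: Grey divided parts tray, 90 x 120 x 30 mm. Leave alone.
- solder_spool: Silver metal spool standing upright, 52 mm across, 42 mm tall. Leave alone.

How it is judged:
By the outcome, as a careful person would: the job done as asked, in the order asked, and still so for the second after the job is handed in, while the arm keeps its last pose, push and grip.
It also fails if it takes over 54 s, if anything falls off the work surface, if the arm or the gripper's body presses on something with over 40 N, if the wrist force passes 120 N, or if a joint passes its speed limit or range.

## Working session

There is one attempt and no reset: what is moved stays moved. The work goes in short steps, Python scripts to look and compute and a shell command to move; the robot and the scene stay as the last step left them, time stands still between calls to the robot, and variables do not carry over. Pictures are saved under pics/ and viewed, and the job is handed in when it is done.

```bash
ls; mkdir -p pics
cat > h.py <<'E'
import numpy as np, cv2
from bench import sensors, viewer, job
def snap(name,fn=None):
    s=viewer.snapshot(name)
    if fn: cv2.imwrite('pics/'+fn+'.png',s['frame'])
    return s
def rays(s,uv):
    K=np.array([[s['fx'],0,s['cx']],[0,s['fy'],s['cy']],[0,0,1.]])
    p=cv2.undistortPoints(np.array(uv,float).reshape(-1,1,2),K,np.array([s['k1'],0,0,0,0.])).reshape(-1,2)
    V=np.array(s['view']);R=V[:3,:3];c=-R.T@V[:3,3]
    d=np.c_[p,np.ones(len(p))]@R
    return c,d
def onplane(s,uv,z):
    c,d=rays(s,uv); t=(z-c[2])/d[:,2]; return c+t[:,None]*d
def depthpt(s,uv):
    c,d=rays(s,uv); z=np.array([s['z_map'][int(round(v)),int(round(u))] for u,v in uv]); return c+z[:,None]*d
E
python3 - <<'E'
from h import *
for n in('scene','top'):
    s=snap(n,n+'0'); print(n,s['fx'],s['k1'],np.linalg.inv(s['view'])[:3].round(2).tolist())
print(sensors.sense())
E
```

```text
pics
scene 429.8106729371517 -0.05602127258776291 [[-0.02, 0.64, -0.77, 1399.4], [1.0, 0.02, -0.01, 74.08], [0.01, -0.77, -0.64, 801.41]]
top 499.8142783536596 -0.09329024012239795 [[-0.03, -0.98, 0.17, 332.26], [-1.0, 0.03, -0.0, 63.43], [-0.0, -0.17, -0.98, 1286.17]]
{'time': 0.1, 'joint_pos': array([-7.30165266e+01,  7.50911650e+00,  8.53229766e+01,  1.61715303e-03,
        8.72605123e+01, -4.89245727e+00]), 'qd': array([-0.00124255, -0.13422638, -0.0905504 ,  0.03618188,  0.01649213,
       -0.0877472 ]), 'joint_efforts': array([ 2.22264345e-03, -5.70951319e+01, -5.01942301e+01, -1.93187097e-04,
        8.13948456e-03, -4.43319902e-05]), 'tool_pos': array([ 223.45349289, -556.31802753,  230.36727733]), 'tcp_rot': array([-1.79907870e+02, -9.50720889e-03,  2.18758445e+01]), 'ft_force': array([ 0.0497172 , -0.35113973, -0.11979159]), 'wrist_torque': array([-0.04333351, -0.00178515, -0.02605398]), 'finger_gap': 85.41321690791268}
```

View pics/scene0.png

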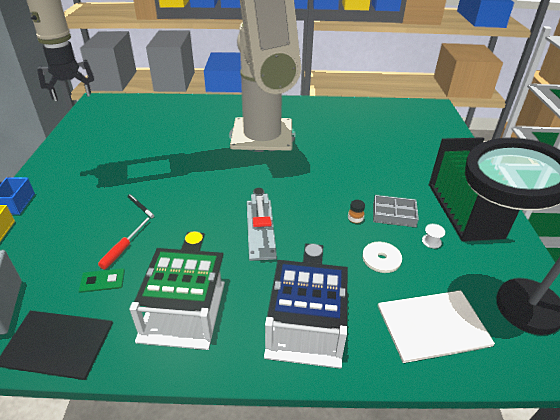

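View pics/top0.png

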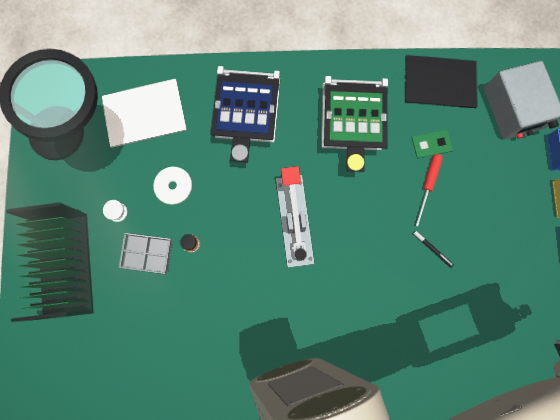

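The scene view shows the yellow tab at about (194,238) and the jack at (262,222). In the top view the yellow mark is at (355,162), the jack's red paddle at (291,176) and its saddle at (299,254). The jack points back towards the robot, so it needs roughly a half turn. Next I'll measure it.

Run:
```python
from h import *
for n in('top','scene'):
    s=snap(n); hsv=cv2.cvtColor(s['frame'],cv2.COLOR_BGR2HSV)
    H,S,V=[hsv[...,i].astype(int) for i in range(3)]
    def cen(m,name,z):
        nn,l,st,c=cv2.connectedComponentsWithStats(m.astype(np.uint8))
        for i in range(1,nn):
            if st[i,4]>60:
                p=depthpt(s,[c[i]])[0]
                print(n,name,c[i].round(1),st[i,4],'depth',p.round(1),'plane',onplane(s,[c[i]],z)[0].round(1))
    cen((abs(H-28)<6)&(S>150)&(V>120),'yellow',86)
    cen(((H<6)|(H>174))&(S>150)&(V>100),'red',116)
    if n=='top':
        roi=np.zeros(H.shape,bool); roi[160:275,265:325]=1
        m=roi&~((abs(H-78)<14)&(S>100))
        # base plate etc
        cv2.imwrite('pics/roi.png',cv2.resize(np.hstack([s['frame'][155:275,255:335],cv2.cvtColor((m*255).astype(np.uint8)[155:275,255:335],cv2.COLOR_GRAY2BGR)]),None,fx=5,fy=5,interpolation=cv2.INTER_NEAREST)[:600,:800])
        cv2.imwrite('pics/tab.png',cv2.resize(s['frame'][70:180,310:400],None,fx=5,fy=5,interpolation=cv2.INTER_NEAREST))
```

```text
top yellow [557.1 195.1] 120 depth [ 566.4 -684.5   15.2] plane [ 553.3 -642.8   86. ]
top red [432.8 171.8] 334 depth [ 634.4 -344.2   31.3] plane [ 614.  -316.7  116. ]
top red [290.5 175.3] 302 depth [614.9  29.3 115.3] plane [614.7  29.3 116. ]
scene yellow [172.5   2.9] 189 depth [-664.  -432.1  291.7] plane [-1497.   -636.5    86. ]
scene yellow [356.    4.4] 262 depth [-660.3  397.2  297.4] plane [-1524.3   532.8    86. ]
scene yellow [  4.7 220.2] 320 depth [ 539.9 -685.9   29.2] plane [ 603. -630.   86.]
scene yellow [193.4 237.4] 164 depth [ 652.2 -133.6   87.7] plane [ 650.5 -134.1   86. ]
scene red [261.2 221.4] 168 depth [625.2  29.  119.6] plane [621.1  28.8 116. ]
scene red [113.3 253.2] 357 depth [ 647.4 -346.6   21.7] plane [ 738.3 -295.7  116. ]
```

```bash
ls pics
```

```text
roi.png
scene0.png
tab.png
top0.png
```

View pics/roi.png

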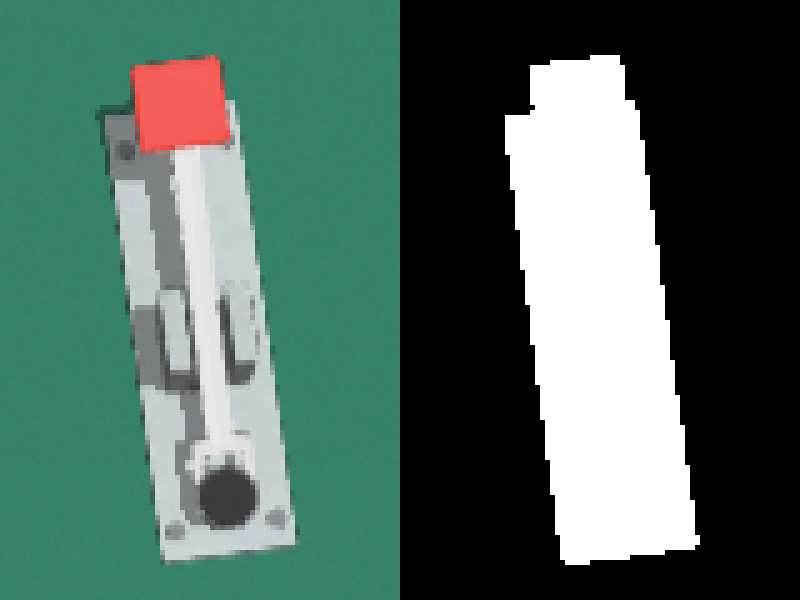

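View pics/tab.png

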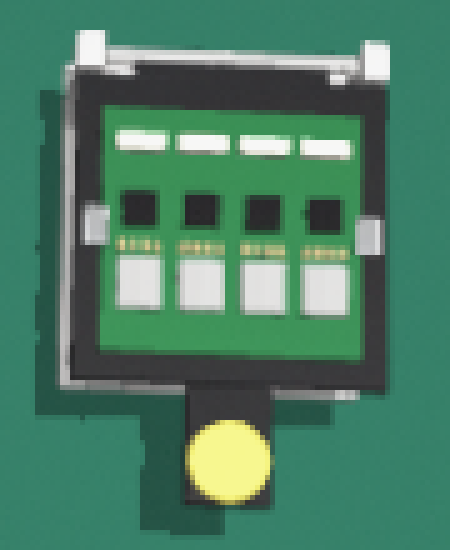

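Run:
```python
from h import *
s=snap('top'); hsv=cv2.cvtColor(s['frame'],cv2.COLOR_BGR2HSV)
H,S,V=[hsv[...,i].astype(int) for i in range(3)]
m=(abs(H-28)<8)&(S>80)&(V>150); m[:,:340]=0;m[:,370:]=0;m[:145]=0;m[180:]=0
v,u=np.nonzero(m); yc=(u.mean(),v.mean()); print('yellow',yc,len(u),onplane(s,[yc],86)[0],depthpt(s,[yc])[0])
# carrier angle: green board minAreaRect within crop
g=((abs(H-62)<10)&(S>120)&(V>80)); g[:,:325]=0; g[:,392:]=0; g[:85]=0; g[150:]=0
print(g.sum())
# hand corners
c=onplane(s,[(325.0,83.6),(387.4,84),(324,146.2),(387.2,148.4)],86);print('carrier corners',c.round(1).tolist())
e=c[3]-c[2];print('front edge yaw',np.degrees(np.arctan2(e[0],-e[1])), 'len',np.linalg.norm(e))
for a,b in((2,0),(3,1)):
    e=c[b]-c[a];print('side yaw',np.degrees(np.arctan2(e[1],e[0])),np.linalg.norm(e))
b=onplane(s,[(276,178.6),(302,175),(287.4,267.6),(314.2,263.8)],10);print('base',b.round(1).tolist())
f=(b[2]+b[3])/2;r=(b[0]+b[1])/2;d=f-r;L=np.linalg.norm(d);print('len',L,'yaw',np.degrees(np.arctan2(d[1],d[0])),'origin',r+d/L*130)
for x in ((0,2),(1,3)):
    e=b[x[1]]-b[x[0]];print('side yaw',np.degrees(np.arctan2(e[1],e[0])))
# mask-fit rect of base
mm=~((abs(H-78)<14)&(S>100)); roi=np.zeros(H.shape,bool); roi[160:275,265:325]=1; mm&=roi
cs,_=cv2.findContours(mm.astype(np.uint8),cv2.RETR_EXTERNAL,cv2.CHAIN_APPROX_NONE)
q=max(cs,key=cv2.contourArea).reshape(-1,2); w=onplane(s,q,10)[:,:2]
for nm,pix in(('L',[p for p in q if p[0]<290 and 185<p[1]<262]),('R',[p for p in q if p[0]>295 and 180<p[1]<258])):
    W=onplane(s,pix,10)[:,:2].astype(np.float32); l=cv2.fitLine(W,cv2.DIST_L2,0,.01,.01).ravel(); print(nm,l, np.degrees(np.arctan2(l[1],l[0])))
print('saddle',onplane(s,[(300.6,254.4)],65),depthpt(s,[(300.6,254.4)]))
# robust planar heights near jack, tilt check
```

```text
yellow (np.float64(355.337899543379), np.float64(161.82191780821918)) 219 [ 651.74216407 -133.81807959   86.        ] [ 651.19083777 -133.47768687   88.0711007 ]
1510
carrier corners [[861.3, -68.3, 86.0], [856.6, -229.3, 86.0], [694.2, -57.8, 86.0], [684.3, -215.9, 86.0]]
front edge yaw -3.5706271577177344 len 158.500036933206
side yaw -3.6224404474244203 167.4808738998206
side yaw -4.427777291538779 172.801030251277
base [[632.5, 64.4, 10.0], [640.2, -4.1, 10.0], [399.9, 41.9, 10.0], [407.4, -26.5, 10.0]]
len 233.81258795403372 yaw -174.4838422742412 origin [506.98201217  17.67630454  10.        ]
side yaw -174.48785825723354
side yaw -174.4798278750418
L [9.9520004e-01 9.7861521e-02 5.1385797e+02 5.3558712e+01] 5.61604
R [ 9.9527180e-01  9.7129099e-02  5.2362152e+02 -1.4057422e+01] 5.573875
saddle [[428.09193334   9.63049156  65.        ]] [[428.09731219   9.62747176  64.93146068]]
```

```bash
python3 -m pendant '[16,32,-1,-0.016,85,16,32,-1,-0.016,85,16,32,-1,-0.016,85,16,32,-1,-0.016,85,16,32,-1,-0.016,85,16,32,-1,-0.016,85,16,32,-1,-0.016,85,16,32,-1,-0.016,85,16,32,-1,-0.016,85,16,32,-1,-0.016,85,16,32,-1,-0.016,85,16,32,-1,-0.016,85]' 60
```

```text
time: 1.25
tool_pos: [415.4, -160.0, 215.6]
tcp_rot: [-179.9, -0.0, 9.7]
ft_force: [0.3, -0.7, -0.4]
finger_gap: 85.2
```

```bash
python3 -m pendant '[16,31,-8,-0.015,85,16,31,-8,-0.015,85,16,31,-8,-0.015,85,16,31,-8,-0.015,85,16,31,-8,-0.013,85,8,16,-4,0,85,4,7,0,0,85,0,0,0,0,85,0,0,0,0,85]'
python3 -c "
from h import *
s=snap('scene','s1');t=snap('top','t1');q=sensors.sense();print(q['tool_pos'],q['tcp_rot'])"
```

```text
time: 2.0
tool_pos: [511.6, 34.3, 170.8]
tcp_rot: [180.0, -0.2, 5.7]
ft_force: [0.5, -0.8, -0.6]
finger_gap: 84.8
[511.65796387  33.4610992  171.05624246] [179.98506537  -0.25293479   5.59899835]
```

View pics/s1.png

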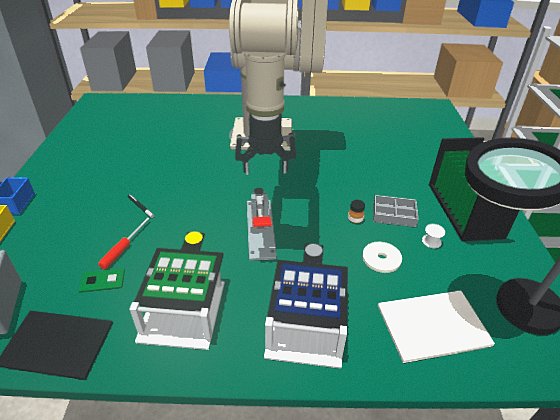

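The gripper is above the jack, with its fingers at about (265,155). I'll centre it and then descend.

```bash
python3 -m pendant '[-4,-15,0,0,85,0,0,0,0,85,0,0,0,0,85]'
```

```text
time: 2.35
tool_pos: [507.3, 14.6, 172.5]
tcp_rot: [179.9, -0.4, 5.4]
ft_force: [0.6, -0.3, 0.1]
finger_gap: 85.2
```

```bash
python3 -m pendant '[0,3,-12,0,85,0,0,-18,0,85,0,0,-18,0,85,0,0,-16,0,85,0,0,-12,0,85,0,0,0,0,85]'
```

```text
time: 2.85
tool_pos: [507.9, 16.3, 93.0]
tcp_rot: [179.9, -0.7, 5.0]
ft_force: [-0.8, 0.6, -0.8]
finger_gap: 85.1
```

```bash
python3 -m pendant '[0,2,-12,0.006,85,0,0,-12,0.004,85,0,0,-10,0,85,0,0,-6,0,85,0,0,0,0,85,0,0,0,0,85]'
```

```text
time: 3.35
tool_pos: [507.4, 18.6, 50.0]
tcp_rot: [179.9, -0.7, 5.5]
ft_force: [-0.1, -0.5, -0.1]
finger_gap: 85.1
```

```bash
python3 -m pendant '[0,0,0,0,55,0,0,0,0,46,0,0,0,0,40,0,0,0,0,36,0,0,0,0,36,0,0,0,0,36,0,0,0,0,36,0,0,0,0,36]' 60
python3 -c "
from h import *
s=snap('scene','s2');t=snap('top','t2');q=sensors.sense();print(q['tool_pos'],q['tcp_rot'],q['finger_gap'])"
```

```text
time: 4.02
tool_pos: [508.8, 18.1, 51.9]
tcp_rot: [179.9, -0.8, 5.4]
ft_force: [0.8, -0.0, -2.6]
finger_gap: 43.4
[508.82524961  18.07095122  51.90113544] [179.89726719  -0.8391375    5.44761382] 42.99576193026837
```

View pics/s2.png

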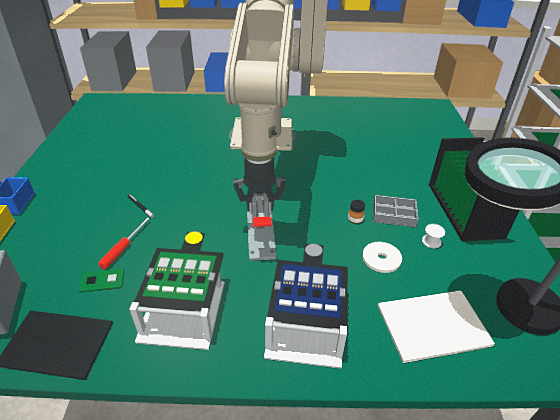

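Gripped: the opening reads 43 mm and the fingers are on the housing at (262,195). Lifting.

```bash
python3 -m pendant '[0,0,8,0,36,0,0,10,0,36,0,0,10,0,36,0,0,10,0,36,0,0,0,0,36]'
python3 -c "
from h import *
s=snap('scene','s3')"
```

```text
time: 4.53
tool_pos: [504.7, 18.5, 90.3]
tcp_rot: [180.0, -0.3, 5.5]
ft_force: [0.8, -0.7, -7.3]
finger_gap: 43.4
```

View pics/s3.png

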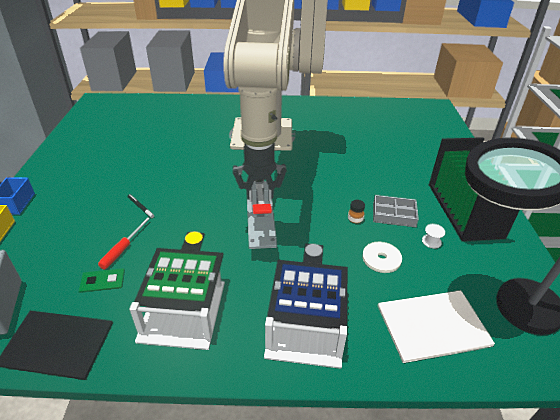

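The jack hangs level. Now the half turn, shifting towards the front of the marked cradle.

```bash
python3 -m pendant '[0,0,0,0.06,36,0,0,0,0.11,36,0,-4,0,0.11,36,0,-4,0,0.11,36,0,-4,0,0.11,36,0,-4,0,0.11,36,0,-4,0,0.11,36,0,-4,0,0.11,36,0,-4,0,0.11,36,0,-4,0,0.11,36,0,-4,0,0.11,36,0,-4,0,0.11,36]'; python3 -m pendant '[0,-7,0,0.11,36,-2,-8,0,0.11,36,-2,-8,0,0.11,36,-2,-8,0,0.11,36,-2,-8,0,0.11,36,-2,-8,0,0.11,36,-2,-8,0,0.11,36,-2,-8,0,0.11,36,-2,-8,0,0.11,36,-2,-8,0,0.10,36,0,-8,0,0.06,36,0,0,0,0,36]'
```

```text
time: 5.58
tool_pos: [501.8, -22.0, 87.0]
tcp_rot: [-179.8, -0.3, 81.6]
ft_force: [-0.8, -0.2, -8.0]
finger_gap: 43.3
time: 6.58
tool_pos: [480.2, -112.8, 83.5]
tcp_rot: [-179.6, -0.4, 151.3]
ft_force: [-0.1, 0.0, -8.1]
finger_gap: 43.4
```

```bash
python3 -m pendant '[0,-3,0,0.10,36,1,-3,0,0.11,36,1,-3,0,0.11,36,0,0,0,0.09,36,0,0,0,0.03,36,0,0,0,0,36,0,0,0,0,36]'
python3 -c "
from h import *
s=snap('scene','s4');t=snap('top','t4');q=sensors.sense();print(q['tool_pos'],q['tcp_rot'],q['joint_pos'])
cv2.imwrite('pics/t4z.png',cv2.resize(t['frame'][80:300,240:440],None,fx=2.7,fy=2.7))"
```

```text
time: 7.17
tool_pos: [481.4, -119.8, 81.9]
tcp_rot: [-179.7, -0.5, 176.6]
ft_force: [-0.6, 0.0, -8.6]
finger_gap: 43.4
[ 481.3478301  -119.88792732   81.93778139] [-179.74165002   -0.54265583  176.67035804] [ -19.61447345   -0.88701607  110.11777691   -0.42265731   71.2181567
 -106.14840561]
```

View pics/s4.png

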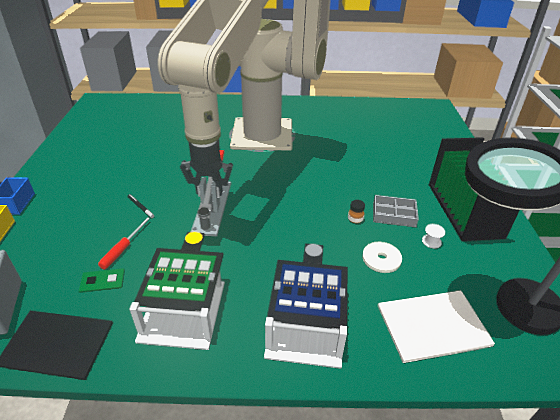

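View pics/t4z.png

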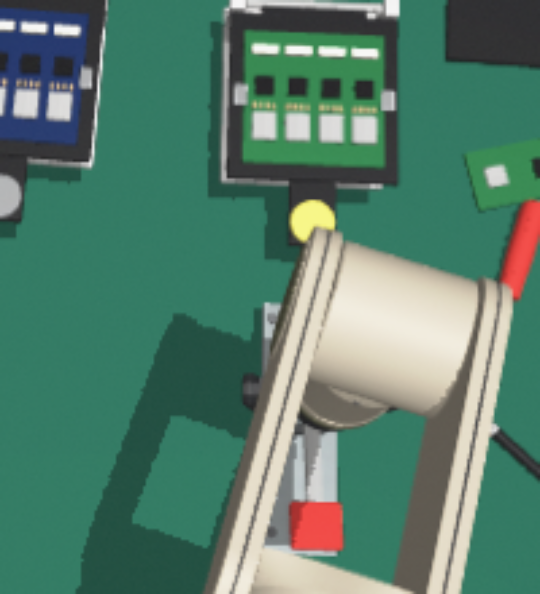

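The jack is in front of the marked tab. In the scene view the saddle is at about (205,211) and the tab at (194,238). I'll measure the saddle to check the pitch and alignment.

Run:
```python
from h import *
s=snap('scene');t=snap('top')
f=s['frame'];cv2.imwrite('pics/s4z.png',cv2.resize(f[140:260,160:260],None,fx=5,fy=5))
P=np.array([[depthpt(s,[(u,v)])[0] for u in range(175,245)] for v in range(185,262)]).reshape(-1,3)
np.save('/tmp/P.npy',P)
uv=[(u,v) for v in range(206,214,2) for u in range(199,212,2)]
for a,p in zip(uv,depthpt(s,uv)): print(a,p.round(0))
hsv=cv2.cvtColor(t['frame'],cv2.COLOR_BGR2HSV);m=(((hsv[...,0]<6)|(hsv[...,0]>174))&(hsv[...,1]>150)&(hsv[...,2]>100));m[:200]=0
v,u=np.nonzero(m);print('paddle',depthpt(t,[(u.mean(),v.mean())]))
```

```text
(199, 206) [ 537. -138.   91.]
(201, 206) [ 537. -133.   91.]
(203, 206) [ 539. -127.   93.]
(205, 206) [ 537. -122.   91.]
(207, 206) [ 542. -116.   96.]
(209, 206) [ 539. -111.   93.]
(211, 206) [ 502. -114.   63.]
(199, 208) [ 542. -137.   88.]
(201, 208) [ 551. -130.   96.]
(203, 208) [ 547. -126.   93.]
(205, 208) [ 551. -119.   97.]
(207, 208) [ 539. -117.   87.]
(209, 208) [ 543. -111.   90.]
(211, 208) [ 498. -115.   53.]
(199, 210) [ 558. -134.   95.]
(201, 210) [ 558. -129.   95.]
(203, 210) [ 556. -124.   93.]
(205, 210) [ 555. -119.   93.]
(207, 210) [ 557. -114.   95.]
(209, 210) [ 548. -111.   87.]
(211, 210) [ 500. -115.   47.]
(199, 212) [ 568. -132.   97.]
(201, 212) [ 566. -128.   95.]
(203, 212) [ 565. -123.   95.]
(205, 212) [ 564. -118.   94.]
(207, 212) [ 564. -113.   94.]
(209, 212) [ 556. -109.   87.]
(211, 212) [ 502. -116.   41.]
paddle [[ 373.07296577 -113.14640366  147.09401918]]
```

View pics/s4z.png

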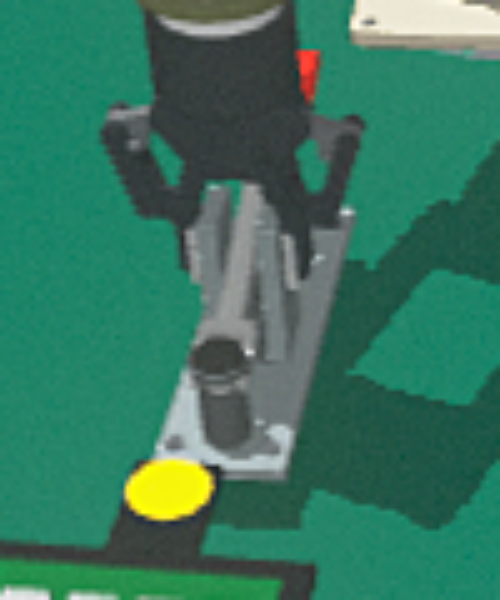

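```bash
python3 -m pendant '[0,-1,-8,-0.006,36,0,-1,-8,-0.006,36,0,0,-5,0,36,0,0,0,0,36,0,0,0,0,36]'
```

```text
time: 7.78
tool_pos: [481.1, -122.1, 58.2]
tcp_rot: [-179.7, -0.6, 175.8]
ft_force: [1.0, -0.4, -7.9]
finger_gap: 43.6
```

```bash
python3 -m pendant '[6,0,-1,0,36,8,-1,0,0,36,8,-0.5,0,0,36,8,-0.5,0,0,36,8,-0.5,0,0,36,6,-0.5,0,0,36,0,0,0,0,36]'
```

```text
time: 8.37
tool_pos: [531.5, -125.7, 57.7]
tcp_rot: [-179.7, -0.4, 175.8]
ft_force: [1.0, -0.4, -7.9]
finger_gap: 43.7
```

```bash
python3 -m pendant '[0,0,-2,0,36,6,-0.5,0,0,36,8,-0.5,0,0,36,8,-0.5,0,0,36,8,-0.5,0,0,36,6,-0.5,0,0,36,0,0,0,0,36,0,0,0,0,36]'
python3 - <<'E'
from h import *
s=snap('scene');t=snap('top');f=s['frame'];cv2.imwrite('pics/s5z.png',cv2.resize(f[140:300,130:260],None,fx=3.7,fy=3.7))
cv2.imwrite('pics/t5z.png',cv2.resize(t['frame'][80:300,240:440],None,fx=2.7,fy=2.7));print(sensors.sense()['tool_pos'])
E
```

```text
time: 9.03
tool_pos: [572.0, -128.4, 55.2]
tcp_rot: [-179.7, -0.4, 175.8]
ft_force: [-0.2, -0.6, -7.7]
finger_gap: 43.5
[ 571.64592536 -128.38228421   55.21973376]
```

View pics/s5z.png

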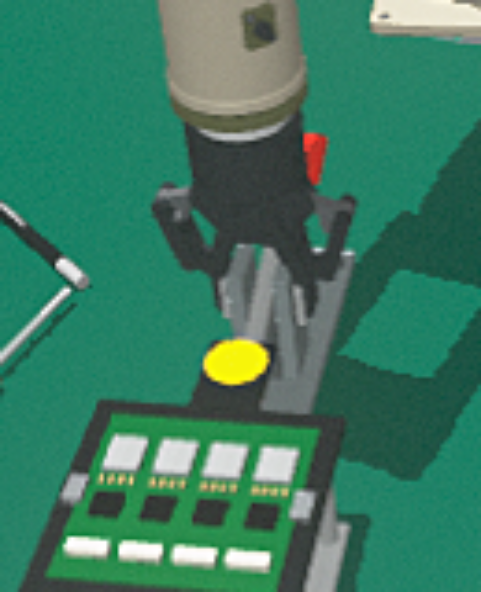

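View pics/t5z.png

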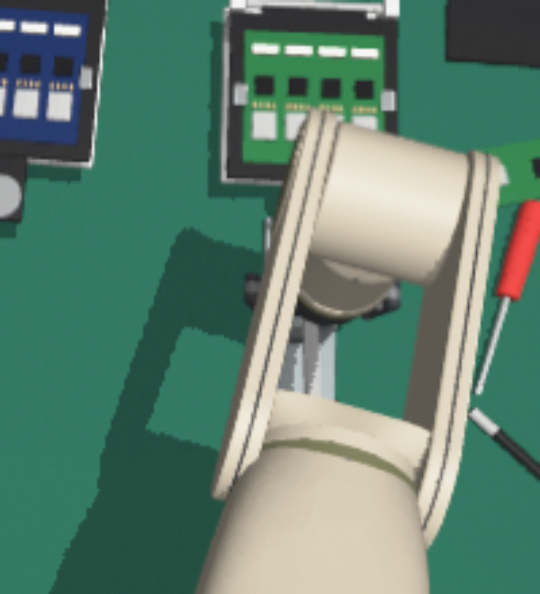

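The saddle is under the tab; the yellow mark at full-image (193,238) hasn't moved. I'll ease back 1 mm and set it down.

```bash
python3 -m pendant '[-1,0,-1,0,36,0,0,-1.5,0,36,0,0,-1.5,0,36,0,0,0,0,36]'
```

```text
time: 9.47
tool_pos: [570.3, -128.5, 52.0]
tcp_rot: [-179.7, -0.4, 175.8]
ft_force: [-1.2, 0.1, -6.7]
finger_gap: 43.7
```

```bash
python3 -m pendant '[0,0,-1,0,36,0,0,-1,0,36,0,0,0,0,36]'
```

```text
time: 9.72
tool_pos: [570.3, -128.5, 52.0]
tcp_rot: [-179.7, -0.4, 175.8]
ft_force: [-0.9, 0.3, -6.0]
finger_gap: 43.5
```

```bash
python3 -m pendant '[0,0,-3,0,36,0,0,-2,0,36]'
```

```text
time: 9.88
tool_pos: [570.6, -128.7, 51.7]
tcp_rot: [-179.7, -0.4, 175.8]
ft_force: [-10.4, 2.6, 11.1]
finger_gap: 43.4
```

It's on the bench. Releasing.

```bash
python3 -m pendant '[0,0,0.5,0,46,0,0,0,0,50,0,0,0,0,60,0,0,0,0,70,0,0,0,0,80,0,0,0,0,84,0,0,0,0,84,0,0,0,0,84]'
python3 - <<'E'
from h import *
s=snap('scene');f=s['frame'];cv2.imwrite('pics/s6z.png',cv2.resize(f[140:300,130:260],None,fx=3.7,fy=3.7))
E
```

```text
time: 10.55
tool_pos: [574.8, -130.2, 55.7]
tcp_rot: [-179.6, 0.2, 175.8]
ft_force: [0.2, 0.7, -0.5]
finger_gap: 83.8
```

View pics/s6z.png

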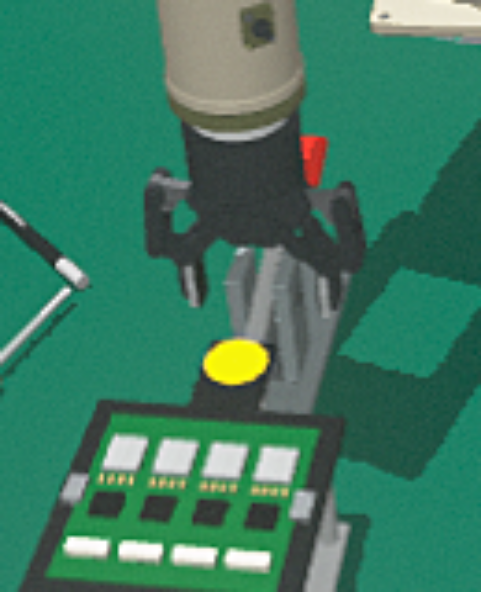

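The fingers are open either side of the housing at about (195,200), full image. Rising clear so I can measure where the jack stands.

```bash
python3 -m pendant '[0,0,15,0,84,0,0,20,0,84,0,0,25,0,84,0,0,25,0,84,-10,-10,25,0,84,-25,-20,0,0,84,-30,-25,0,0,60,-30,-25,0,0,30,-30,-25,0,0,10,-30,-25,0,0,0,-20,-25,0,0,0,0,0,0,0,0]'
python3 - <<'E'
from h import *
s=snap('scene','s7');t=snap('top','t7')
cv2.imwrite('pics/t7z.png',cv2.resize(t['frame'][120:280,290:410],None,fx=3.7,fy=3.7))
cv2.imwrite('pics/s7z.png',cv2.resize(s['frame'][140:300,130:260],None,fx=3.7,fy=3.7))
E
```

```text
time: 11.6
tool_pos: [391.2, -287.7, 169.7]
tcp_rot: [-179.4, 0.1, 176.2]
ft_force: [0.0, 0.0, -0.4]
finger_gap: 10.9
```

```bash
python3 -c "
from h import *
q=sensors.sense();print(q['tool_pos'],q['tcp_rot'],q['time'])"
```

```text
[ 393.69792378 -284.91301802  169.60874618] [-1.79549108e+02  1.78928431e-01  1.76229525e+02] 11.7
```

View pics/t7z.png

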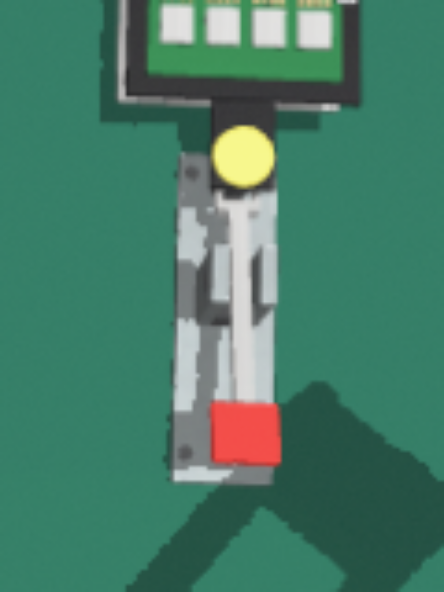

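View pics/s7z.png

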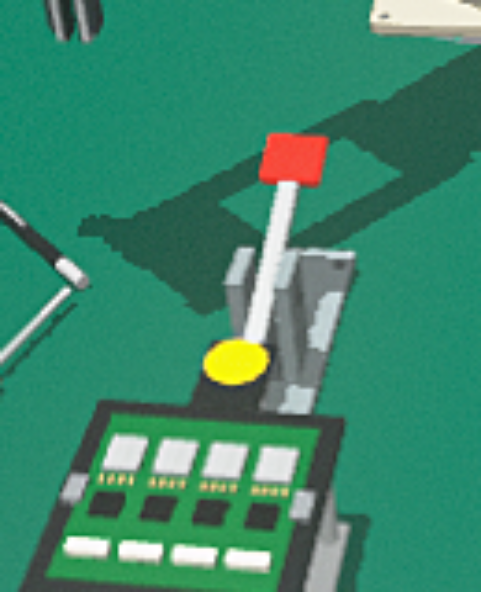

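Run:
```python
from h import *
t=snap('top');H,S,V=[x.astype(int) for x in cv2.split(cv2.cvtColor(t['frame'],cv2.COLOR_BGR2HSV))]
m=((H<6)|(H>174))&(S>150)&(V>100);m[:210]=0;m[275:]=0;m[:,:330]=0;m[:,380:]=0
v,u=np.nonzero(m);print('paddle n',len(u),onplane(t,[(u.mean(),v.mean())],116))
g=~((abs(H-78)<14)&(S>100));g[:165]=0;g[255:]=0;g[:,:325]=0;g[:,:]=g
# left edge per row
L=[]
for r in range(166,246):
    x=np.nonzero(g[r,325:372])[0]; L.append((325+x[0],r))
W=onplane(t,np.array(L)-[.5,0],10)[:,:2].astype(np.float32);l=cv2.fitLine(W,cv2.DIST_HUBER,0,.01,.01).ravel();print('left edge yaw',np.degrees(np.arctan(l[1]/l[0])),l)
print('corners',onplane(t,[(336.5,250.3),(363.5,250.5),(338.6,161.1)],10).round(1).tolist())
y=(abs(H-28)<8)&(S>80)&(V>150); y[:,:340]=0;y[:,370:]=0;y[:145]=0;y[180:]=0
v,u=np.nonzero(y);Y=onplane(t,[(u.mean(),v.mean())],86)[0];print('yellow',Y)
a=np.arctan(l[1]/l[0]);d=np.array([np.cos(a),np.sin(a)]);n=np.array([-d[1],d[0]])
C=onplane(t,[(336.5,250.3),(363.5,250.5)],10)[:,:2]
print('origin from rear',C.mean(0)+130*d,' from left edge lateral of mark:', (Y[:2]-l[2:]-0)@n+35)
print('saddle',C.mean(0)+210*d,'paddle-based',)
```

```text
paddle n 304 [[ 461.26112069 -120.21928504  116.        ]]
left edge yaw -4.3167543 [ 9.9716318e-01 -7.5270325e-02  5.4968347e+02 -8.9771614e+01]
corners [[440.1, -85.0, 10.0], [437.4, -154.2, 10.0], [675.2, -102.1, 10.0]]
yellow [ 651.92876791 -133.85627061   86.        ]
origin from rear [ 568.38796329 -129.39033526]  from left edge lateral of mark: -1.2635594759651667
saddle [ 648.16101932 -135.41196173] paddle-based
```

The jack reads about 3.5 mm short in x: its saddle is near (648.2,-134.6) against the mark at (651.9,-133.9). There's time to regrasp and mend it.

```bash
python3 -m pendant '[15,13,0,0,40,28,25,0,0,84,28,25,0,0,84,28,25,0,0,84,28,25,0,0,84,22,20,0,0,84,10,10,0,0,84,0,0,0,0,84,0,0,0,0,84]'
```

```text
time: 12.5
tool_pos: [566.5, -119.1, 167.8]
tcp_rot: [-179.8, 0.2, 177.1]
ft_force: [-0.8, -0.0, -1.1]
finger_gap: 84.0
```

```bash
python3 -m pendant '[2,-9,0,-0.02,84,0,0,-15,-0.005,84,0,0,-20,0,84,0,0,-15,0,84,0,0,0,0,84]'
```

```text
time: 12.92
tool_pos: [568.4, -131.0, 117.4]
tcp_rot: [-179.7, 0.3, 175.4]
ft_force: [-1.0, 0.6, -1.3]
finger_gap: 84.0
```

```bash
python3 -m pendant '[0,1,-15,0.005,84,0,0.5,-18,0,84,0,0,-15,0,84,0,0,-12,0,84,0,0,-3,0,84,0,0,0,0,84]'
```

```text
time: 13.42
tool_pos: [567.4, -136.5, 56.1]
tcp_rot: [-179.5, 0.5, 175.1]
ft_force: [-1.0, 0.1, 0.1]
finger_gap: 84.1
```

```bash
python3 -m pendant '[0,6,-3,0.01,84,0,1,-1,0,84,0,0,0,0,84]'
```

```text
time: 13.67
tool_pos: [568.4, -130.2, 54.2]
tcp_rot: [-179.5, 0.6, 175.6]
ft_force: [-0.4, -0.6, 0.1]
finger_gap: 84.0
```

```bash
python3 -m pendant '[0,0.5,0,0,60,0,0,0,0,50,0,0,0,0,40,0,0,0,0,36,0,0,0,0,36,0,0,0,0,36]' 50;  python3 -m pendant '[0,0,3,0,36,0,0,2,0,36,0,0,0,0,36]'
```

```text
time: 14.17
tool_pos: [570.1, -129.1, 56.6]
tcp_rot: [-179.5, 0.8, 175.7]
ft_force: [0.5, 0.0, -0.1]
finger_gap: 43.6
time: 14.42
tool_pos: [567.3, -128.4, 58.8]
tcp_rot: [-179.5, 0.5, 175.7]
ft_force: [0.4, 0.0, -7.9]
finger_gap: 43.5
```

```bash
python3 -m pendant '[4,0,0,0,36,3,0,0,0,36,0,0,0,0,36]'
```

```text
time: 14.67
tool_pos: [573.1, -128.2, 57.3]
tcp_rot: [-179.6, 0.3, 175.7]
ft_force: [-1.9, 0.2, -3.9]
finger_gap: 43.6
```

```bash
python3 -m pendant '[1,0,-1.5,0,36,0,0,0,0,36]'; python3 -m pendant '[0,0,0,0,46,0,0,0,0,60,0,0,0,0,75,0,0,0,0,84,0,0,0,0,84]';python3 -m pendant '[0,0,15,0,84,0,0,20,0,84,0,0,25,0,84,0,0,25,0,84,-10,-10,25,0,84,-25,-20,0,0,84,-30,-25,0,0,60,-30,-25,0,0,30,-30,-25,0,0,10,-30,-25,0,0,0,-10,-15,0,0,0,0,0,0,0,0]'
cat > m.py <<'E'
from h import *
t=snap('top');H,S,V=[x.astype(int) for x in cv2.split(cv2.cvtColor(t['frame'],cv2.COLOR_BGR2HSV))]
cv2.imwrite('pics/t8z.png',cv2.resize(t['frame'][120:280,290:410],None,fx=3.7,fy=3.7))
m=((H<6)|(H>174))&(S>150)&(V>100);m[:210]=0;m[275:]=0;m[:,:330]=0;m[:,380:]=0
v,u=np.nonzero(m);print('paddle n',len(u),onplane(t,[(u.mean(),v.mean())],116))
g=~((abs(H-78)<14)&(S>100));g[:165]=0;g[255:]=0;g[:,:325]=0
L=[]
for r in range(166,244):
    x=np.nonzero(g[r,325:372])[0]; L.append((325+x[0],r))
W=onplane(t,np.array(L)-[.5,0],10)[:,:2].astype(np.float32);l=cv2.fitLine(W,cv2.DIST_HUBER,0,.01,.01).ravel();a=np.arctan(l[1]/l[0]);print('yaw',np.degrees(a))
y=(abs(H-28)<8)&(S>80)&(V>150); y[:,:340]=0;y[:,370:]=0;y[:145]=0;y[180:]=0
v,u=np.nonzero(y);Y=onplane(t,[(u.mean(),v.mean())],86)[0];print('yellow',Y)
n=np.array([-np.sin(a),np.cos(a)]);print('mark lateral of jack line',(Y[:2]-l[2:])@n+35)
q=sensors.sense();print(q['tool_pos'],q['tcp_rot'],q['time'])
E
python3 m.py
```

```text
time: 14.83
tool_pos: [574.5, -128.4, 57.1]
tcp_rot: [-179.6, 0.3, 175.7]
ft_force: [-0.2, -0.7, -7.5]
finger_gap: 43.3
time: 15.25
tool_pos: [578.7, -129.5, 61.0]
tcp_rot: [-179.4, 0.8, 175.7]
ft_force: [0.3, 0.2, -0.2]
finger_gap: 84.1
time: 16.25
tool_pos: [408.6, -278.5, 180.3]
tcp_rot: [-179.1, 1.3, 176.1]
ft_force: [0.7, 0.3, -0.5]
finger_gap: 10.7
paddle n 291 [[ 465.76146626 -119.44590361  116.        ]]
yaw -3.7823114
yellow [ 651.86842651 -133.77937024   86.        ]
mark lateral of jack line -2.9423395938370263
[ 409.37828736 -277.55000351  180.2919773 ] [-179.13154178    1.27646341  176.05754041] 16.3
```

View pics/t8z.png

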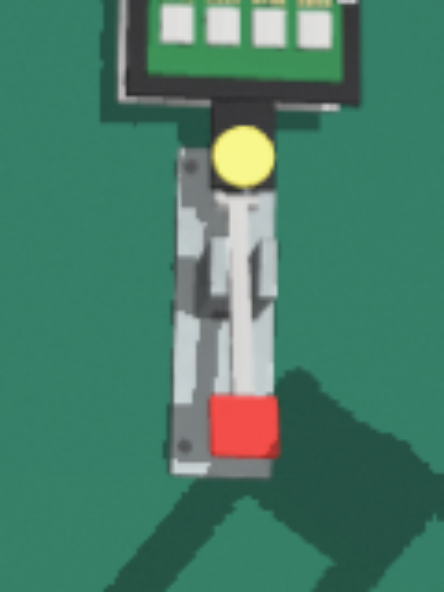

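The saddle is now about (652,-132.5), within 2 mm or so of the mark. The carrier and mark haven't moved. Going to the paddle with the fingers shut.

```bash
python3 -m pendant '[8,22,0,0,0,9,27,0,0,0,9,27,0,0,0,9,27,0,0,0,9,25,0,0,0,6,18,0,0,0,3,6,0,0,0,0,0,0,0,0,0,0,0,0,0]'
```

```text
time: 17.05
tool_pos: [468.6, -112.7, 182.0]
tcp_rot: [-179.2, 1.6, 176.2]
ft_force: [-0.6, 0.4, -0.2]
finger_gap: -0.3
```

```bash
python3 -m pendant '[-2,-7,-10,0,0,0,0,-20,0,0,0,0,-15,0,0,0,0,-5,0,0,0,0,0,0,0]'
```

```text
time: 17.47
tool_pos: [465.8, -125.0, 129.1]
tcp_rot: [-179.1, 1.7, 176.0]
ft_force: [-0.8, 0.0, 0.2]
finger_gap: 0.0
```

```bash
python3 -m pendant '[-1,4,0,0,0,0,1,0,0,0,0,0,0,0,0]'; python3 -c "
from h import *
t=snap('top');s=snap('scene');cv2.imwrite('pics/s9z.png',cv2.resize(s['frame'][100:280,130:290],None,fx=3.3,fy=3.3))"
```

```text
time: 17.72
tool_pos: [463.9, -121.6, 129.1]
tcp_rot: [-179.1, 1.6, 175.8]
ft_force: [0.7, -0.1, 0.3]
finger_gap: 0.1
```

View pics/s9z.png

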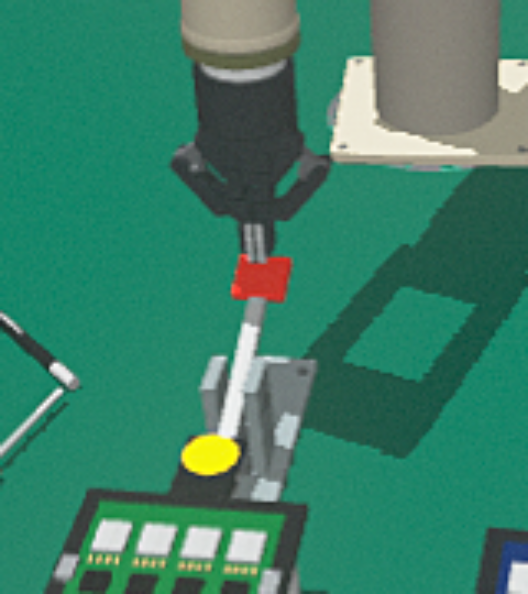

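The fingertips hover just above the red paddle, at about (208,180) full image. First press.

```bash
python3 -m pendant '[0,0,-6,0,0,0,0,-7,0,0,-1,0,-7,0,0,-1,0,-7,0,0,-1,0,-7,0,0,-1,0,-7,0,0]'
```

```text
time: 18.32
tool_pos: [462.3, -122.2, 88.7]
tcp_rot: [-179.0, 2.0, 175.9]
ft_force: [-0.4, 0.5, 4.7]
finger_gap: 0.0
```

```bash
python3 -m pendant '[-1,0,-7,0,0,-1,0,-7,0,0,0,0,-6,0,0,0,0,-5,0,0]'
```

```text
time: 18.65
tool_pos: [462.1, -122.3, 61.7]
tcp_rot: [-179.0, 2.3, 175.9]
ft_force: [0.5, 0.7, 5.5]
finger_gap: 0.3
```

```bash
python3 -m pendant '[-1,0,-4,0,0,0,0,-3,0,0]'; python3 -m pendant '[0,0,-3,0,0,0,0,-3,0,0]';cat > y.py <<'E'
from h import *
import sys
s=snap('scene');H,S,V=[x.astype(int) for x in cv2.split(cv2.cvtColor(s['frame'],cv2.COLOR_BGR2HSV))]
cv2.imwrite('pics/'+sys.argv[1]+'.png',cv2.resize(s['frame'][100:280,130:290],None,fx=3.3,fy=3.3))
m=(abs(H-28)<6)&(S>150)&(V>120);m[:,:170]=0;m[:,220:]=0;m[:200]=0;m[260:]=0
v,u=np.nonzero(m);P=depthpt(s,list(zip(u,v)));print('yellow',u.mean(),v.mean(),np.median(P,0))
q=sensors.sense();print(q['tool_pos'],q['ft_force'],q['time'])
E
python3 y.py s10
```

```text
time: 18.82
tool_pos: [463.1, -122.5, 57.4]
tcp_rot: [-179.0, 2.5, 175.9]
ft_force: [-24.1, 8.4, 46.1]
finger_gap: 0.1
time: 18.98
tool_pos: [463.2, -122.6, 57.0]
tcp_rot: [-179.0, 2.4, 176.0]
ft_force: [-26.3, 8.8, 50.6]
finger_gap: -0.2
yellow 191.44444444444446 228.16666666666666 [ 655.68100957 -134.01152772  120.33481929]
[ 463.19538379 -122.56177935   57.07384457] [-25.5195624    9.40074852  48.577862  ] 19.0333
```

View pics/s10.png

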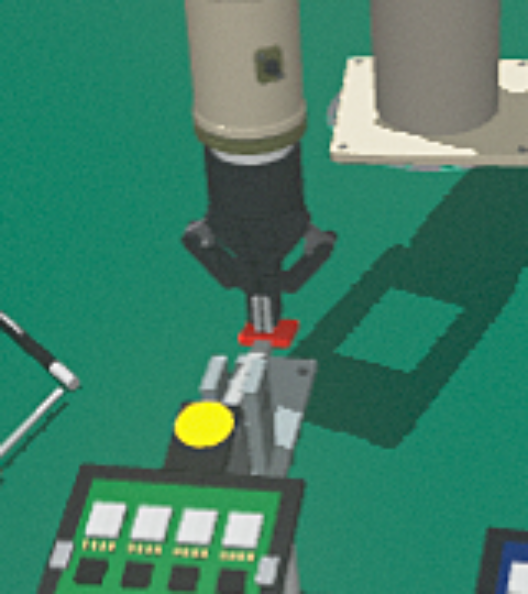

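Fully down: the mark rose about 32 mm, by depth from 87.7 to 120.3, now at (191,228). The push is too hard at 50 N, so I'll go lighter next time. Let it come up.

```bash
python3 -m pendant '[0,0,3,0,0,1,0,6,0,0,1,0,8,0,0,1,0,8,0,0,1,0,9,0,0,1,0,9,0,0,0,0,9,0,0,0,0,9,0,0,0,0,9,0,0,0,0,8,0,0,0,0,0,0,0]';python3 y.py s11
```

```text
time: 19.95
tool_pos: [466.8, -122.2, 141.7]
tcp_rot: [-179.0, 2.2, 176.0]
ft_force: [-0.1, -0.0, 0.4]
finger_gap: 0.2
yellow 193.3975903614458 237.43373493975903 [ 651.99844711 -133.826568     87.4892057 ]
[ 466.56831042 -122.11995069  140.90469155] [ 0.57927908 -0.9407194   0.14317976] 20.0
```

View pics/s11.png

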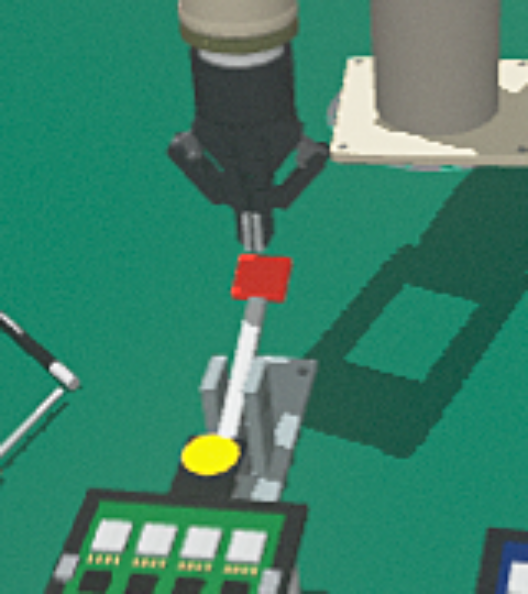

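The handle is fully up again, the carrier is down and the jack hasn't moved. Second press.

```bash
python3 -m pendant '[0,0,-8,0,0,-1,0,-9,0,0,0,0,-9,0,0,-1,0,-9,0,0,-1,0,-8,0,0,-1,0,-8,0,0,-1,0,-8,0,0,0,0,-7,0,0,0,0,-5,0,0]'
```

```text
time: 20.75
tool_pos: [461.8, -122.2, 62.3]
tcp_rot: [-179.0, 2.3, 176.0]
ft_force: [1.1, 0.6, 5.9]
finger_gap: 0.2
```

```bash
python3 -m pendant '[0,0,-3,0,0]'; python3 -m pendant '[0,0,-2,0,0]'
```

```text
time: 20.83
tool_pos: [462.4, -122.3, 59.2]
tcp_rot: [-179.0, 2.4, 176.0]
ft_force: [-9.3, 3.7, 27.8]
finger_gap: -0.0
time: 20.92
tool_pos: [462.7, -122.3, 58.2]
tcp_rot: [-179.0, 2.4, 176.0]
ft_force: [-17.3, 5.4, 37.0]
finger_gap: 0.0
```

```bash
python3 -m pendant '[-1,0,-1,0,0,0,0,-0.5,0,0]'; python3 -m pendant '[0,0,-0.5,0,0,0,0,-0.5,0,0,0,0,-0.5,0,0,0,0,-0.5,0,0]';python3 y.py s12
```

```text
time: 21.08
tool_pos: [462.5, -122.3, 59.7]
tcp_rot: [-179.0, 2.4, 176.0]
ft_force: [-11.5, 3.9, 20.9]
finger_gap: -0.3
time: 21.42
tool_pos: [462.3, -122.2, 60.4]
tcp_rot: [-179.0, 2.3, 176.0]
ft_force: [-6.2, 2.4, 15.1]
finger_gap: -0.0
yellow 191.4764397905759 228.82722513089004 [ 654.52045824 -133.60090745  118.34563962]
[ 462.27602893 -122.24067994   60.36336257] [-7.10210037  2.63273067 13.91919025] 21.4667
```

View pics/s12.png

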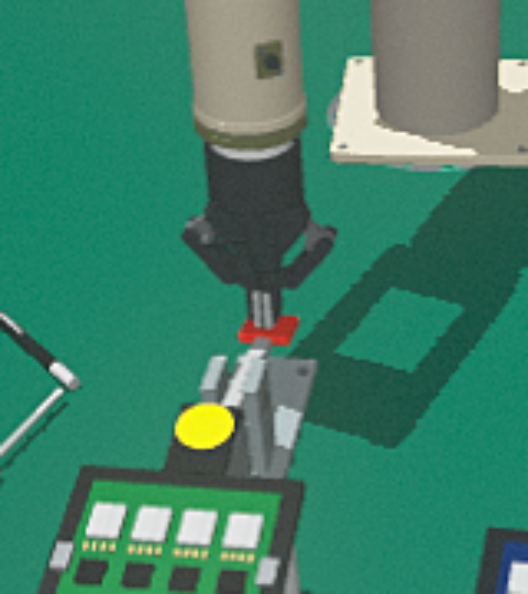

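```bash
python3 -m pendant '[0,0,-2,0,0,0,0,-1.5,0,0]'; python3 y.py s13;python3 y.py s13
```

```text
time: 21.63
tool_pos: [462.5, -122.3, 59.0]
tcp_rot: [-179.0, 2.3, 176.0]
ft_force: [-14.1, 4.8, 28.6]
finger_gap: -0.0
yellow 191.56281407035175 228.42211055276383 [ 654.23479933 -134.38864196  118.78871049]
[ 462.52377336 -122.3006767    59.10207455] [-12.51663173   3.54110675  27.57362142] 21.6833
yellow 191.5482233502538 228.497461928934 [ 654.19880485 -134.17737862  119.13412209]
[ 462.51866129 -122.31471512   59.19472513] [-12.64555484   4.07634208  26.41572372] 21.7333
```

Steady at about 27 N against the stop. A last look over the whole bench, then hand in.

```bash
python3 -c "
from h import *
snap('scene','s14');t=snap('top','t14')
d=cv2.absdiff(t['frame'],cv2.imread('pics/top0.png')).max(2)
for n,(u,v) in dict(jar=(190,243),pen=(433,249),reel=(172,185),tray=(146,253),spool=(115,211),spare=(432,144),driver=(430,180),plain=(243,120)).items(): print(n,d[v-15:v+15,u-15:u+15].mean().round(1))
print(sensors.sense()['ft_force'])"
```

```text
jar 4.3
pen 13.2
reel 1.0
tray 6.8
spool 4.2
spare 4.9
driver 4.4
plain 4.4
[-12.77985144   3.45655388  25.49216983]
```

View pics/s14.png

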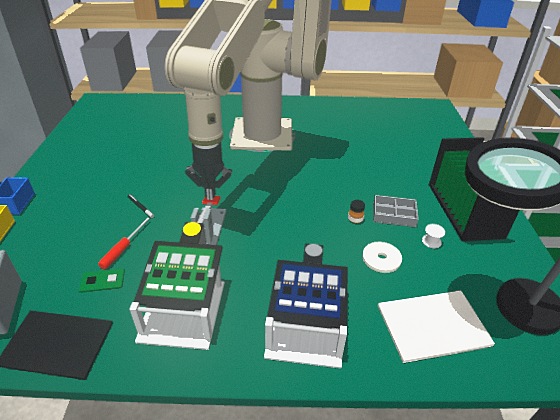

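The carrier is raised, with the mark at (192,229). The pen at (140,205) and everything else look unchanged. The pen's higher difference in the top view is probably the arm or its shadow.

```bash
python3 -c "
from h import *
print(job.hand_in())"
```

```text
the job is handed in; nothing more can be done
None
```

I stood the jack under the yellow-marked tab, pumped the handle down, all the way up and down again, and handed in at about 22 s while still holding it down. No verdict is reported.

**Placing:** the first placement was about 3.5 mm short, so I regrasped the jack and moved it. The saddle then measured near (652, -132.5) mm against the mark at (651.9, -133.8). The sideways estimates disagreed a little, putting it 1 to 3 mm off centre, and I left it there.

**Pumping:**
- **First press:** this was harder than I meant, with the fingertips reaching about 50 N vertically (58 N in total). The 40 N limit is stated for the arm and the gripper's body, and only the fingertips were touching. The wrist stayed well under 120 N, and the jack did not visibly shift.
- **Between presses:** the handle came fully up and the carrier went back down, with the mark at 87.5 mm.
- **Second press:** this peaked at about 37 N vertically (41 N in total). I ended holding about 26 N against the stop, with the mark at about 119 mm, roughly 31 mm above its rest height.

**Other objects:** the final pictures show the other cradle down and nothing else moved. The picture comparison was higher at the pen, probably from the arm or its shadow, because the pen is in the same place in the other view.

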